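# Spread a circlip with pliers and hold it at its groove on the axle

## Task

The stub axle standing in the vice has its bearing on; now its circlip goes on. Pick up the circlip pliers from the wooden block, squeeze the handles right in to their stop so that the circlip on the tips opens, pass it over the end of the axle and lower it gently until it lies square and level with its groove, just above the bearing. Finish while still holding it there, spread around the groove, carried by your grip alone and not pressed down on the bearing; do not force it, and leave the other things on the bench alone.

Things in the scene. Friction and masses are not known exactly. Their poses are not given: they have to be found in the camera images.
- pliers: bent-nose circlip pliers, 175 mm long, 0.22 kg, lying flat on the block, the circlip already on their tips (it stays on). Origin: on the rivet's axis, at the underside; x to the nose, y to the left handle, z up. Balance point about 20 mm behind the rivet. The bent tips go straight down; the circlip hangs level on them, its middle 19.5 mm below the underside, 50 to 105 mm in front of the rivet
- pliers_grip (a point): half-way between the handles, 65 mm behind the rivet, half-way up the grips (45 mm above the bench at the start). Axes as pliers. Each grip is 10 mm wide, 10 high, 34 to 104 mm behind the rivet. Over their outsides the handles measure 60 mm here when free, 30 mm at the stop, where their outer faces are parallel. The block ends 30 to 46 mm behind the rivet
- handle_left (a joint): how far the left handle is squeezed in (rad): 0 free, 0.225 at the stop, a bar between the handles; the right one moves alike. Squeezing opens the circlip: its opening is 34 mm across when free, 40 at 0.13, 43 at 0.19, 45 at the stop; it springs back when let go. At the grip 2 N on each handle starts it, 7 N reaches the stop; to carry the pliers level grip firmly, 25 N or more (reading up to 0.24)
- clip_centre (a point): centre of the circlip's opening when it is spread, half-way through its thickness: then 72 mm in front of the rivet, 137 mm in front of pliers_grip and 24.5 mm lower (3 mm further in front when free). z: the circlip's axis, up. The circlip is a flat dark steel ring 3 mm thick, 4 to 5 mm wide, open towards the rivet, with an ear at each end that reaches 32 mm from the centre
- vice: green bench vice bolted down, with the axle clamped upright in it. Origin: on the bench under the axle; z up, x from the spindle (robot's side) to the anvil. Jaws 100 mm wide, their tops 120 mm above the bench; the whole reaches from -185 to +150 mm in x and 105 mm either way in y
- groove (a point): middle of the circlip groove on the axle's axis, 151 mm above the bench; z along the axle, up. The groove is 6 mm high, cut into the axle of 40 mm diameter directly above a ball bearing (80 mm across, 18 mm high), whose top face is 3 mm below this point
- axle_end (a point): centre of the axle's top end, 14 mm above the groove's middle, 165 mm above the bench. The axle's end is chamfered over its last 4 mm from 40 to 33 mm diameter
- block: wooden block 52 x 70 x 40 mm high, fixed on the bench, the pliers lie on it; origin under its centre
- spare_bearing: spare ball bearing lying flat, 80 mm across, 18 mm high; not part of the job, to be left where it is; origin under its centre
- wrench: steel spanner lying flat, 190 mm long; not part of the job, to be left where it is; origin at the middle of its length, on the bench
- screwdriver: screwdriver with black handle, 200 mm long; not part of the job, to be left where it is; origin at the middle of its length, on the bench
- hammer: hammer with wooden handle, 270 mm long; not part of the job, to be left where it is; origin at the middle of its length, on the bench
- socket: steel hex socket standing up, 30 mm across, 36 mm high; not part of the job, to be left where it is; origin under its centre
- oil: closed grey bottle, 56 mm across, 150 mm high; not part of the job, to be left where it is; origin under its centre
- grease_tin: closed steel tin, 84 mm across, 70 mm high; not part of the job, to be left where it is; origin under its centre
There are look-alikes about, which are no part of the job. What is shaped like the pliers but turquoise is not meant. Of the things that look like the block, take the one that is nearest to the robot's base at the start.

How it is judged:
By the outcome, as a careful person would: the job done as asked, in the order asked, and still so for the second after the job is handed in, while the arm keeps its last pose, push and grip.
It also fails if it takes over 45 s, if anything falls off the work surface, if the arm or the gripper's body presses on something with over 40 N, if the wrist force passes 120 N, or if a joint passes its speed limit or range.

## Robot

A 6-joint arm with a two-finger parallel gripper is mounted at the origin on the work surface. World frame = base frame: x ahead of the robot, y to its left, z up, the work surface at z = 0. Lengths are in mm, angles in rad, forces in N, time in s.
With the tool pointing down it reaches from about 225 to 725 mm from the base axis. Payload 3.1 kg.
Tool frame: the origin (TCP) lies at the centre of the arm's flange, where the gripper is bolted on; the fingertips stand 173 mm ahead of it and the grasp point (between the pads) lies 155 mm ahead of it; z points along the fingers, y is the line along which they close (so a half turn about z gives the same grasp; the last joint's range is limited). The gripper opens to 85 mm and grips with 20 to 120 N. Pads are 22 mm wide; open, the fingers measure 114 mm over their backs; the gripper's body (76 mm by 85 mm) begins 54 mm behind the grasp point. The pads swing forward as they close: fully open they stand 13 mm farther back than shut.
Start: joints at [0.988, 0.048, 0.099, 1.622, 0, 1.443], TCP at [230.629, 471.623, 404.712] pointing down, gripper open.
Joint ranges: [-2.91, 2.91], [-0.99, 1.94], [-1.21, 1.42], [-2.12, 2.29], [-1.49, 1.47], [-3.14, 3.14]. Speed limits (rad/s): [2.79, 2.79, 3.14, 3.14, 3.14, 3.14].

## Interface

Orientations are given as a unit quaternion [x, y, z, w].
In Python, from plant import state, cams, finish_job gives the robot as it stands.
- The arm moves only by the shell command python3 -m creep 'ROWS' [OPENING] [FORCE]. ROWS is a JSON object of lists of equal length, an entry for each row: "travel": the shift along the tool's x, y, z in units of 40 mm (1.0 is 40 mm), a list of three; "rotation": the turn, a rotation vector about the tool's x, y, z in units of 10 degrees (1.0 is 10 degrees), a list of three. In form: {"travel": [[tx, ty, tz], ...], "rotation": [[wx, wy, wz], ...]}. A call has exactly 5 rows; each row shifts and turns the commanded pose from where the row before left it, along the tool's axes as they then stand; what a row does not reach is not made up. A row lasts 1/8 s, in which the tool goes at most 62.5 mm and 10.7 degrees, less where a joint would pass 70% of its speed; a pose out of reach is approached as far as the arm can. A call is refused whole if a number of a shift passes 1 or a number of a turn 1, either way. A call with a gripper value outside its range is refused whole. OPENING is the finger opening in mm, from 0 to 85.4, set as the call begins (- or left out, the last holds). The fingers move at their own pace and stop on an object; FORCE is the grip in N (left out, the last holds). Time passes only in rows, so rows that do not move let the fingers close, or fill a call up. It gives the time, the measured TCP pose, the force, the opening and the grip force at its end, in the units of the state.
- state(): the state, without advancing time (a new reading comes with each control period).
- cams.get_image(name): name is "scene" or "top"; returns a dict with "pixels" (420x560x3 uint8, blue, green, red), "mtx" (3x3 intrinsics, pixels), "R" (3x3) and "t" (3): a world point X has camera coordinates R X + t. Camera axes: x right, y down, z forward; pixel columns grow to the right and rows downward; lengths in mm; the calibration is good to about 2 mm. A picture is of the moment at which its call begins. There is no depth.
- finish_job(): hands the job in; it is judged then, once.
The state is a dict: "time": time; "joints": joint angles; "qd": joint speeds; "joint_efforts": joint torques, N m; "eef_pos": TCP position; "eef_rot": TCP orientation; "ft_force": force on the tool from outside, world axes, zero at the start; "moment": the same for the moment, N m; "grip_width": opening from 0.0 (shut) to 1.0 (fully open); "finger_force": force on a finger pad.
Only numpy, scipy, OpenCV 4.12 (cv2) and the standard library are available. Lean on these libraries where they do the work, as an engineer would, in place of code of your own. Each camera call takes 0.05 s, during which the arm holds its last target. There are 200 camera calls.

## Working session

There is one attempt and no reset: what is moved stays moved. The work goes in short steps, Python scripts to look and compute and a shell command to move; the robot and the scene stay as the last step left them, time stands still between calls to the robot, and variables do not carry over. Pictures are saved under pics/ and viewed, at most 11 in all, crops included, and the job is handed in when it is done.

```bash
mkdir -p pics; ls; cat > h.py <<'E'
import numpy as np, cv2
from plant import state, cams
def grab(n,f=None):
    d=cams.get_image(n); im=np.array(d["pixels"])
    if f: cv2.imwrite('pics/'+f,im)
    return im,np.array(d["mtx"]),np.array(d["R"]),np.array(d["t"])
def ray(c,u,v,z):
    _,K,R,t=c; d=R.T@np.linalg.inv(K)@np.array([u,v,1.]); o=-R.T@t.ravel()
    return o+d*(z-o[2])/d[2]
def proj(c,X):
    _,K,R,t=c; p=K@(R@np.array(X,float)+t.ravel()); return p[:2]/p[2]
E
python3 - <<'E'
from h import *
a=grab('scene','s1.png');b=grab('top','t1.png')
for c in(a,b): print(c[1],-c[2].T@c[3].ravel())
print(state())
E
```

```text
pics
[[514.87436848   0.         276.32309353]
 [  0.         514.87436848 208.98318265]
 [  0.           0.           1.        ]] [1532.18380707 -705.73176576 1055.3179301 ]
[[429.44566711   0.         281.57753073]
 [  0.         429.44566711 211.80141167]
 [  0.           0.           1.        ]] [ 346.25205857  -36.29795008 1399.01557861]
{'time': 0.1, 'joints': array([9.88213203e-01, 4.86528814e-02, 9.77250444e-02, 1.62199661e+00,
       2.04353701e-05, 1.44303105e+00]), 'qd': array([-0.0007238 , -0.00275703,  0.00312529, -0.00072855, -0.00059883,
        0.00073981]), 'joint_efforts': array([ 3.19941173e-03, -3.39851868e+01,  3.20935500e+01,  1.58448005e-02,
       -5.22632007e-06, -1.23221770e-05]), 'eef_pos': array([230.51649778, 471.46944394, 403.63143183]), 'eef_rot': array([ 2.25453801e-01,  9.74253279e-01, -9.94096264e-04, -3.79611426e-04]), 'ft_force': array([-0.23727928,  0.50606861,  0.21497399]), 'moment': array([-0.02275086, -0.04259986, -0.01186203]), 'finger_force': 0.0, 'grip_width': 0.9976989769972529}
```

View pics/s1.png

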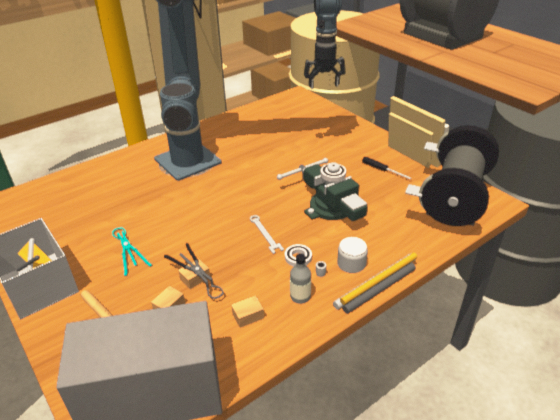

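View pics/t1.png

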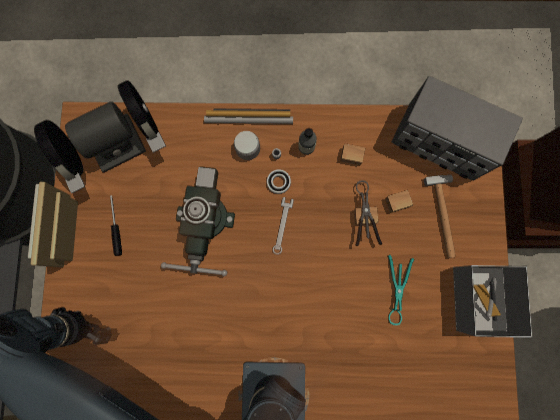

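The scene view shows the pliers at about (200,270) and the axle at (333,170). The top view shows the pliers' rivet near (366,212), the circlip near (361,187) and the axle near (197,210). I'll enlarge those areas.

```bash
python3 - <<'E'
from h import *
t=cv2.imread('pics/t1.png');s=cv2.imread('pics/s1.png')
f=lambda im,x,y,w,h,k:cv2.resize(im[y:y+h,x:x+w],None,fx=k,fy=k,interpolation=cv2.INTER_CUBIC)
A=np.hstack([f(t,340,175,50,75,8),f(t,172,185,50,75,8)])
cv2.imwrite('pics/c1.png',A)
B=np.hstack([f(s,160,235,80,70,5),f(s,295,150,80,70,5)])
cv2.imwrite('pics/c2.png',B)
E
```

```text
(no output)
```

View pics/c1.png

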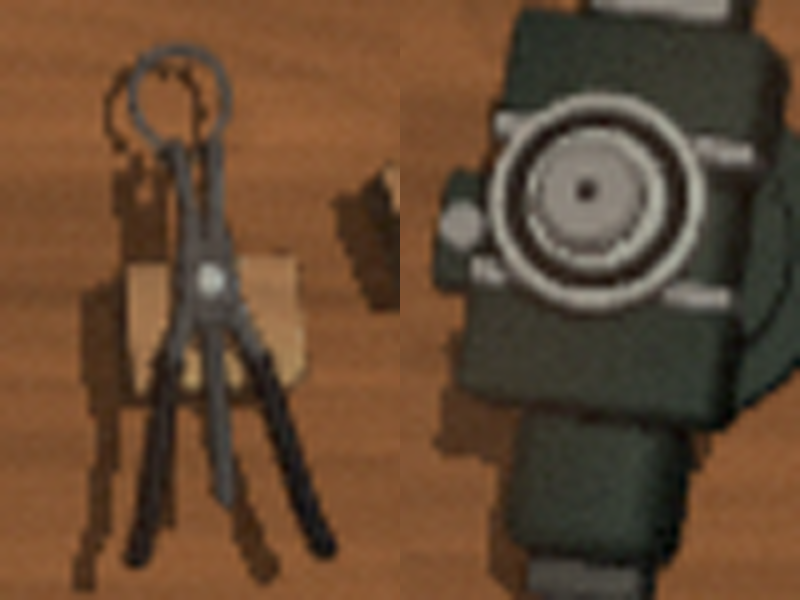

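View pics/c2.png

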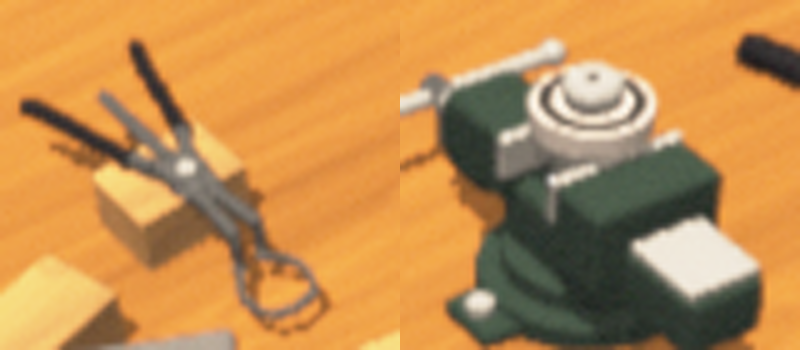

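c1 (top, x8) shows the rivet at (210,280), the handle ends at (135,560) and (323,552), the ring centre at (180,98), the axle's centre mark at (586,190) and the bearing centre at (597,202). c2 (scene, x5) shows the rivet at (186,166), the axle mark at (592,75), and the handle ends at (28,106) and (137,47).

```bash
cat >> h.py <<'E'
def tri(c1,p1,c2,p2):
    P=[c[1]@np.hstack([c[2],c[3].reshape(3,1)]) for c in(c1,c2)]
    X=cv2.triangulatePoints(P[0],P[1],np.array(p1,float).reshape(2,1),np.array(p2,float).reshape(2,1)); return (X[:3]/X[3]).ravel()
def un(x,y,k,x0,y0): return ((x+.5)/k-.5+x0,(y+.5)/k-.5+y0)
E
python3 - <<'E'
from h import *
np.set_printoptions(precision=1,suppress=True)
s=grab('scene');t=grab('top')
T=lambda x,y:un(x,y,8,340,175); S=lambda x,y:un(x,y,5,160,235)
TV=lambda x,y:un(x-400,y,8,172,185); SV=lambda x,y:un(x-400,y,5,295,150)
print('rivet',ray(t,*T(210,280),51),ray(s,*S(186,166),51),tri(t,T(210,280),s,S(186,166)))
print('hl',ray(t,*T(135,560),47),ray(s,*S(28,106),47),'hr',ray(t,*T(323,552),47),ray(s,*S(137,47),47))
print('ring',ray(t,*T(180,98),20.5), ray(s,*S(275,286),20.5))
print('axle',ray(t,*TV(586,190),165),ray(s,*SV(592,75),165),tri(t,TV(586,190),s,SV(592,75)))
print('bearing',ray(t,*TV(597,202),148))
E
```

```text
rivet [ 573.2 -286.4   51. ] [ 570.9 -284.2   51. ] [ 573.1 -285.5   53.5]
hl [ 461.9 -256.    47. ] [ 468.3 -329.2   47. ] hr [ 466.1 -329.7   47. ] [ 462.9 -255.1   47. ]
ring [ 653.7 -281.    20.5] [ 652.2 -279.9   20.5]
axle [551. 233. 165.] [546.9 235.7 165. ] [550.5 232.3 168.2]
bearing [549.4 232.5 148. ]
```

```bash
python3 -m creep '{"travel":[[0,0,0],[0,0,0],[0,0,0],[-0.3,-1,0],[-0.3,-1,0]],"rotation":[[0,0,-1],[0,0,-1],[0,0,-1],[0,0,0],[0,0,0]]}' 85 40
python3 -m creep '{"travel":[[-0.3,-1,0],[-0.3,-1,0],[-0.3,-1,0],[-0.3,-1,0],[-0.3,-1,0]],"rotation":[[0,0,0],[0,0,0],[0,0,0],[0,0,0],[0,0,0]]}'
python3 -m creep '{"travel":[[-0.3,-1,0],[-0.3,-1,0],[-0.3,-1,0],[-0.3,-1,0],[-0.3,-1,0]],"rotation":[[0,0,0],[0,0,0],[0,0,0],[0,0,0],[0,0,0]]}'
python3 -m creep '{"travel":[[-0.3,-1,0.3],[-0.3,-1,0.4],[-0.3,-1,0.4],[-0.3,-1,0.4],[-0.3,-1,0.4]],"rotation":[[0,0,0],[0,0,0],[0,0,0],[0,0,0],[0,0,0]]}'
cat >> h.py <<'E'
from scipy.spatial.transform import Rotation as Ro
def go(P,yaw):
    "units along tool axes to TCP P with pliers x at yaw; rotvec in 10deg units"
    s=state(); R=Ro.from_quat(s['eef_rot'])
    c,n=np.cos(yaw),np.sin(yaw)
    G=Ro.from_matrix(np.array([[-c,-n,0],[-n,c,0],[0,0,-1.]]).T)
    np.set_printoptions(precision=3,suppress=True)
    print('t',round(s['time'],2),'pos',s['eef_pos'],'travel',R.inv().apply(np.array(P)-s['eef_pos'])/40,'rot',np.degrees((R.inv()*G).as_rotvec())/10,'F',s['ft_force'],'w',s['grip_width']*85.4,s['finger_force'])
E
python3 -c "
from h import *
go([507.6,-289.9,200],.064)"
```

```text
time: 0.82
eef_pos: [260.2, 392.8, 404.2]
eef_rot: [-0.035, 0.999, -0.0, -0.0]
ft_force: [0.4, -0.1, 0.6]
grip_width: 0.997
finger_force: 0.0
time: 1.45
eef_pos: [333.8, 196.8, 404.6]
eef_rot: [-0.035, 0.999, 0.0, 0.0]
ft_force: [0.7, -0.5, -0.5]
grip_width: 0.993
finger_force: 0.0
time: 2.08
eef_pos: [407.5, 1.3, 404.6]
eef_rot: [-0.034, 0.999, 0.0, 0.0]
ft_force: [-0.0, 1.0, 0.7]
grip_width: 0.996
finger_force: 0.0
time: 2.7
eef_pos: [481.1, -194.1, 328.0]
eef_rot: [-0.034, 0.999, 0.0, -0.0]
ft_force: [0.5, 0.5, -0.6]
grip_width: 0.997
finger_force: 0.0
t 2.7 pos [ 481.129 -194.078  327.97 ] travel [-0.496 -2.436  3.199] rot [ 0.001 -0.     0.026] F [ 0.474  0.514 -0.577] w 85.16223385224141 0.0
```

```bash
python3 -m creep '{"travel":[[-0.2,-0.9,0],[-0.2,-0.9,0],[-0.1,-0.64,0.4],[0,0,0.8],[0,0,0.6]],"rotation":[[0,0,0.026],[0,0,0],[0,0,0],[0,0,0],[0,0,0]]}' >/dev/null
python3 -c "
from h import *
go([507.6,-289.9,195],.064)
t=grab('top');s=grab('scene')
f=lambda im,x,y,w,h,k:cv2.resize(im[y:y+h,x:x+w],None,fx=k,fy=k,interpolation=cv2.INTER_CUBIC)
cv2.imwrite('pics/c3.png',np.hstack([f(t[0],330,170,80,100,5),f(s[0],140,195,100,125,4)]))"
```

```text
t 3.33 pos [ 506.925 -289.157  254.867] travel [-0.018 -0.021  1.497] rot [ 0.007 -0.008 -0.004] F [-0.116  0.085  0.314] w 84.88340691598067 0.0
```

View pics/c3.png

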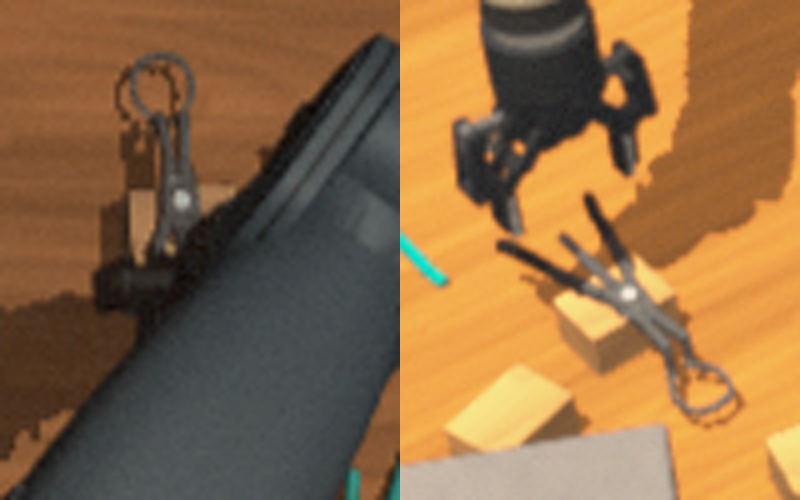

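c3 shows the open fingers (scene crop, about (510,215) and (630,160)) straddling the two handles from above, so the alignment is good. Next I descend and close in steps, rising slightly to offset the pads' forward swing.

```bash
python3 -m creep '{"travel":[[-0.018,-0.021,0.4],[0,0,0.4],[0,0,0.4],[0,0,0.3],[0,0,0]],"rotation":[[0,0,0],[0,0,0],[0,0,0],[0,0,0],[0,0,0]]}' 85 40
python3 -m creep '{"travel":[[0,0,0],[0,0,0],[0,0,0],[0,0,0],[0,0,0]],"rotation":[[0,0,0],[0,0,0],[0,0,0],[0,0,0],[0,0,0]]}' 62 40
```

```text
time: 4.05
eef_pos: [507.4, -289.1, 195.0]
eef_rot: [-0.032, 0.999, 0.001, -0.001]
ft_force: [-0.2, -0.5, 0.1]
grip_width: 0.999
finger_force: 0.0
time: 4.68
eef_pos: [508.3, -289.9, 197.2]
eef_rot: [-0.032, 0.999, -0.001, 0.0]
ft_force: [-0.2, -0.5, 1.4]
grip_width: 0.726
finger_force: 2.0
```

```bash
Z='"rotation":[[0,0,0],[0,0,0],[0,0,0],[0,0,0],[0,0,0]]'
python3 -m creep '{"travel":[[0,0,0],[0,0,-0.02],[0,0,-0.02],[0,0,0],[0,0,0]],"rotation":[[0,0,0],[0,0,0],[0,0,0],[0,0,0],[0,0,0]]}' 50 40
python3 -m creep '{"travel":[[0,0,0],[0,0,-0.02],[0,0,-0.02],[0,0,0],[0,0,0]],"rotation":[[0,0,0],[0,0,0],[0,0,0],[0,0,0],[0,0,0]]}' 39 40
python3 -m creep '{"travel":[[0,0,0],[0,0,-0.01],[0,0,-0.01],[0,0,0],[0,0,0]],"rotation":[[0,0,0],[0,0,0],[0,0,0],[0,0,0],[0,0,0]]}' 20 45
python3 -c "
from h import *
go([507.6,-289.9,195],.064)
t=grab('top');s=grab('scene')
f=lambda im,x,y,w,h,k:cv2.resize(im[y:y+h,x:x+w],None,fx=k,fy=k,interpolation=cv2.INTER_CUBIC)
cv2.imwrite('pics/c4.png',np.hstack([f(t[0],340,175,50,75,8),f(s[0],160,210,80,120,5)]))"
```

```text
time: 5.3
eef_pos: [508.1, -289.6, 198.3]
eef_rot: [-0.032, 0.999, -0.0, 0.0]
ft_force: [0.6, -0.8, 1.2]
grip_width: 0.589
finger_force: 3.7
time: 5.92
eef_pos: [507.9, -289.6, 199.8]
eef_rot: [-0.032, 0.999, 0.0, -0.0]
ft_force: [-0.2, 0.2, 1.3]
grip_width: 0.457
finger_force: 5.0
time: 6.55
eef_pos: [508.0, -289.7, 200.5]
eef_rot: [-0.032, 0.999, -0.0, -0.0]
ft_force: [-0.4, -1.5, 1.5]
grip_width: 0.292
finger_force: 44.7
t 6.55 pos [ 508.049 -289.684  200.537] travel [ 0.012 -0.005  0.138] rot [-0.001 -0.     0.001] F [-0.388 -1.467  1.484] w 24.90073653996965 44.68255341053009
```

View pics/c4.png

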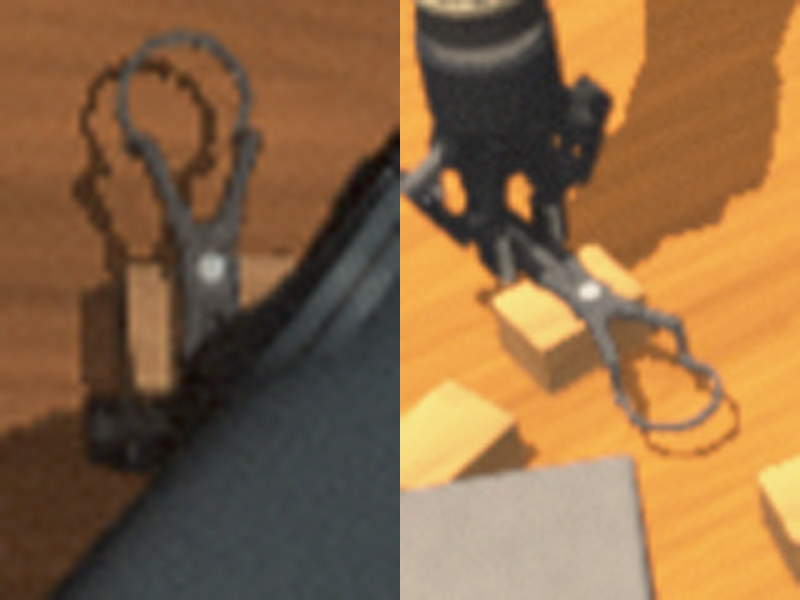

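c4 shows the circlip spread. In the top crop the rivet is at (210,266) and the ring spans x 118–252 with its centre near (185,100). In the scene crop the rivet is at (590,291) and the ring centre near (668,392). I'll check whether the nose tilted.

```bash
python3 - <<'E'
from h import *
np.set_printoptions(precision=1,suppress=True)
s=grab('scene');t=grab('top')
T=lambda x,y:un(x,y,8,340,175); S=lambda x,y:un(x-400,y,5,160,210)
print('rivet',tri(t,T(210,266),s,S(590,291)))
r=tri(t,T(185,100),s,S(668,392));print('ring',r,ray(t,*T(185,100),20.5),ray(t,*T(185,100),35))
# expected ring centres drawn for a hypothesis: z and reach
for z in(20,30,40):
    c=ray(t,*T(185,100),z)
    E=np.array([proj(s,c+27*np.array([np.cos(a),np.sin(a),0])) for a in np.linspace(0,6.28,73)])
    E=(E-[160,210])*5+[400,0]; print(z,c,'scene crop bounds',E.min(0),E.max(0))
E
```

```text
rivet [ 578.  -285.1   57. ]
ring [ 649.7 -281.    34.1] [ 652.9 -283.    20.5] [ 649.7 -280.4   35. ]
20 [ 653.  -283.1   20. ] scene crop bounds [618.8 376.7] [718.8 451.1]
30 [ 650.8 -281.3   30. ] scene crop bounds [617.5 360.2] [717.8 434.3]
40 [ 648.6 -279.6   40. ] scene crop bounds [616.2 343.7] [716.8 417.4]
```

```bash
python3 -m creep '{"travel":[[0,0,-0.3],[0,0,-1],[0,0,-1],[0,0,-1],[0,0,-1]],"rotation":[[0,0,0],[0,0.19,0],[0,0.19,0],[0,0.19,0],[0,0,0]]}'
python3 -m creep '{"travel":[[0,0,-0.5],[0,0,0],[0,0,0],[0,0,0],[0,0,0]],"rotation":[[0,0,0],[0,0,0],[0,0,0],[0,0,0],[0,0,0]]}'
python3 -c "
from h import *
go([507.6,-289.9,195],.064)
t=grab('top');s=grab('scene')
f=lambda im,x,y,w,h,k:cv2.resize(im[y:y+h,x:x+w],None,fx=k,fy=k,interpolation=cv2.INTER_CUBIC)
g=proj(t,[640,-285,210]).astype(int)-[25,25];q=proj(s,[640,-285,210]).astype(int)-[25,25];print(g,q)
cv2.imwrite('pics/c5.png',np.hstack([f(t[0],*g,50,75,8),f(s[0],*q,50,75,8)]))"
```

```text
time: 7.38
eef_pos: [516.0, -288.7, 373.5]
eef_rot: [-0.032, 0.998, -0.001, -0.05]
ft_force: [0.4, 0.0, -2.6]
grip_width: 0.292
finger_force: 44.9
time: 8.0
eef_pos: [517.7, -288.8, 390.9]
eef_rot: [-0.032, 0.998, -0.001, -0.051]
ft_force: [0.7, 0.0, -1.7]
grip_width: 0.292
finger_force: 44.9
t 8.0 pos [ 517.699 -288.847  390.926] travel [-0.244 -0.018  4.899] rot [ 0.009 -0.581  0.002] F [ 0.747  0.039 -1.671] w 24.978070922959958 44.93085443973541
[350 152] [177 212]
```

View pics/c5.png

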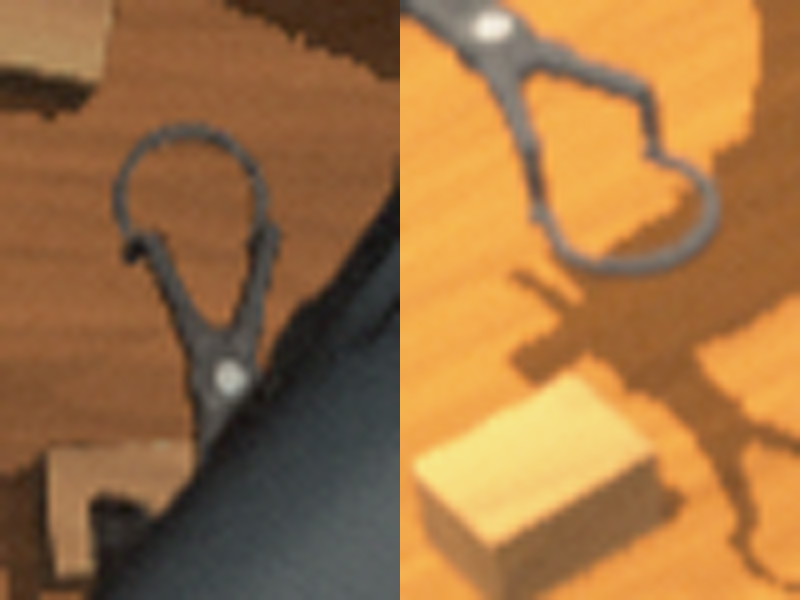

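c5 shows the pliers free of the block. Top crop: rivet (230,378), ring x 112–270 with its top at 123. Scene crop: rivet (490,27), ring's right edge at 720 and bottom at 275. I'll fit ellipses to the ring in both views, and repeat on the first pictures, where the pliers lay level, as a reference.

```bash
cat >> h.py <<'E'
def ringfit(c,poly,smax):
    "poly: full-image polygon covering the circlip arc; returns ellipse centre"
    im=c[0] if isinstance(c,tuple) else c
    k=8; big=cv2.resize(im,None,fx=k,fy=k,interpolation=cv2.INTER_CUBIC)
    sat=cv2.cvtColor(big,cv2.COLOR_BGR2HSV)[...,1]
    m=np.zeros(sat.shape,np.uint8); cv2.fillPoly(m,[np.int32((np.array(poly)+.5)*k)],255)
    m=cv2.bitwise_and(m,np.uint8(sat<smax)*255)
    n,l,st,_=cv2.connectedComponentsWithStats(m); i=1+np.argmax(st[1:,4]); m=np.uint8(l==i)
    p=np.column_stack(np.nonzero(m))[:,::-1].astype(np.float32)
    e=cv2.fitEllipseDirect(p[::5]); ctr=(np.array(e[0])+.5)/k-.5
    return ctr,np.array(e[1])/k,e[2],st[i]/k
E
cat > m1.py <<'E'
from h import *
np.set_printoptions(precision=2,suppress=True)
s=grab('scene');t=grab('top')
# lifted: current
T=lambda x,y:un(x,y,8,350,152); S=lambda x,y:un(x-400,y,8,177,212)
rt=ringfit(t,[T(*p) for p in[(95,105),(290,105),(290,215),(95,225)]],120)
rs=ringfit(s,[S(*p) for p in[(548,215),(665,145),(740,150),(740,300),(530,300)]],120)
print(rt,rs)
R=tri(t,rt[0],s,rs[0]);V=tri(t,T(230,378),s,S(490,27));print('lift ring',R,'riv',V,R-V)
# start
t0=(cv2.imread('pics/t1.png'),)+t[1:];s0=(cv2.imread('pics/s1.png'),)+s[1:]
T=lambda x,y:un(x,y,8,340,175); S=lambda x,y:un(x,y,5,160,235)
rt=ringfit(t0,[T(*p) for p in[(120,35),(240,35),(240,125),(120,125)]],120)
rs=ringfit(s0,[S(*p) for p in[(225,270),(300,250),(335,285),(310,330),(225,335)]],120)
print(rt,rs)
R=tri(t0,rt[0],s0,rs[0]);V=tri(t0,T(210,280),s0,S(186,166));print('start ring',R,'riv',V,R-V)
E
python3 m1.py
```

```text
Traceback (most recent call last):
  File "m1.py", line 6, in <module>
    rt=ringfit(t,[T(*p) for p in[(95,105),(290,105),(290,215),(95,225)]],120)
  File "h.py", line 33, in ringfit
    e=cv2.fitEllipseDirect(p[::5]); ctr=(np.array(e[0])+.5)/k-.5
cv2.error: OpenCV(4.12.0) /io/opencv/modules/imgproc/src/shapedescr.cpp:718: error: (-215:Assertion failed) n >= 0 && (depth == CV_32F || depth == CV_32S) in function 'fitEllipseDirect'
```

```bash
sed -i 's/cv2.fitEllipseDirect(p\[::5\])/cv2.fitEllipseDirect(np.ascontiguousarray(p[::5]).reshape(-1,1,2))/' h.py; python3 m1.py
```

```text
(array([373.6 , 176.44]), array([17.61, 18.4 ]), 131.91152954101562, array([364.12, 167.  ,  19.88,  13.12, 492.88])) (array([205.29, 237.89]), array([14.05, 20.6 ]), 82.23224639892578, array([195.12, 230.38,  21.88,  15.88, 623.12]))
lift ring [ 642.56 -280.36  208.57] riv [ 571.83 -285.62  240.33] [ 70.73   5.27 -31.76]
(array([361.99, 186.51]), array([11.78, 12.27]), 133.77621459960938, array([355.88, 180.38,  13.25,  10.38, 343.12])) (array([214.6 , 291.56]), array([11.33, 14.98]), 94.88117218017578, array([206.75, 285.88,  17.  ,  12.75, 434.38]))
start ring [ 653.98 -280.49   23.39] riv [ 573.06 -285.49   53.46] [ 80.92   5.   -30.07]
```

```bash
cat >> h.py <<'E'
def dw(d):
    s=state(); R=Ro.from_quat(s['eef_rot']); np.set_printoptions(precision=3,suppress=True)
    print('t',round(s['time'],2),'pos',s['eef_pos'],'travel',R.inv().apply(np.array(d,float))/40,'F',s['ft_force'],'grip',s['finger_force'],s['grip_width']*85.4)
E
python3 -c "
from h import *
dw([-92,512.7,0]);dw([0,0,-20])"
```

```text
t 8.3 pos [ 517.949 -288.962  392.253] travel [ 1.465 12.939  0.147] F [ 0.966 -0.402 -2.338] grip 44.91056799888611 24.906581216557484
t 8.3 pos [ 517.949 -288.962  392.253] travel [-0.05  -0.     0.498] F [ 0.966 -0.402 -2.338] grip 44.91056799888611 24.906581216557484
```

```bash
python3 -m creep '{"travel":[[0.06,0.5,0.01],[0.09,0.8,0.01],[0.1,0.9,0.01],[0.1,0.9,0.01],[0.1,0.9,0.01]],"rotation":[[0,-0.06,0],[0,0,0],[0,0,0],[0,0,0],[0,0,0]]}' >/dev/null
python3 -m creep '{"travel":[[0.1,0.9,0.01],[0.1,0.9,0.01],[0.1,0.9,0.01],[0.1,0.9,0.01],[0.1,0.9,0.01]],"rotation":[[0,0,0],[0,0,0],[0,0,0],[0,0,0],[0,0,0]]}' >/dev/null
python3 -m creep '{"travel":[[0.1,0.9,0.01],[0.1,0.9,0.01],[0.1,0.9,0.01],[0.08,0.7,0.01],[0.06,0.5,0.01]],"rotation":[[0,0,0],[0,0,0],[0,0,0],[0,0,0],[0,0,0]]}' >/dev/null
python3 -m creep '{"travel":[[0.06,0.35,0],[0.07,0.19,0],[0.05,0,0],[0,0,0],[0,0,0]],"rotation":[[0,0,0],[0,0,0],[0,0,0],[0,0,0],[0,0,0]]}'
python3 -c "
from h import *
dw([0,0,-20])
t=grab('top');s=grab('scene')
f=lambda im,x,y,w,h,k:cv2.resize(im[y:y+h,x:x+w],None,fx=k,fy=k,interpolation=cv2.INTER_CUBIC)
g=proj(t,[540,233,200]).astype(int)-[25,35];q=proj(s,[540,233,200]).astype(int)-[25,35];print(g,q)
cv2.imwrite('pics/c6.png',np.hstack([f(t[0],*g,50,75,8),f(s[0],*q,50,75,8)]))"
```

```text
time: 10.8
eef_pos: [421.9, 223.0, 392.0]
eef_rot: [-0.032, 0.999, -0.002, -0.044]
ft_force: [0.6, 0.4, -2.6]
grip_width: 0.296
finger_force: 44.9
t 10.8 pos [421.934 223.026 391.993] travel [-0.044  0.     0.498] F [ 0.589  0.356 -2.572] grip 44.91438255107148 25.25731404328203
[167 175] [306 119]
```

View pics/c6.png

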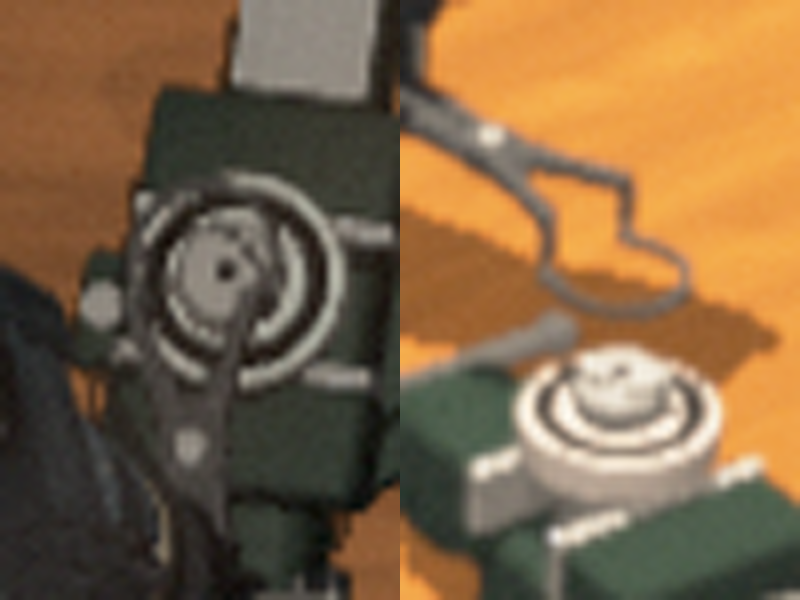

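c6: top crop has the rivet at (190,447), the axle mark at (227,270), and the ring's left edge at about 130 and top edge at about 180. The scene crop has the rivet at (490,135), the ring's bottom at 318 and right edge at 692, and the axle below, with its mark near (623,370).

```bash
python3 - <<'E'
from h import *
np.set_printoptions(precision=2,suppress=True)
s=grab('scene');t=grab('top')
T=lambda x,y:un(x,y,8,167,175); S=lambda x,y:un(x-400,y,8,306,119)
V=tri(t,T(190,447),s,S(490,135)); A=tri(t,T(227,270),s,S(623,370)); print('riv',V,'axle',A)
rs=ringfit(s,[S(*p) for p in[(560,265),(640,222),(710,230),(710,325),(540,325)]],120); print(rs)
for z in(205,208.5,212): print(z,ray(s,*rs[0],z), ray(t,*T(209,259),z))
print(tri(t,T(209,259),s,rs[0])-A, V+[70.7,5.1,-31]-A, state()['eef_pos'])
E
```

```text
riv [477.35 225.86 241.81] axle [551.13 232.85 167.34]
(array([333.02, 152.9 ]), array([ 9.59, 16.57]), 94.8687515258789, array([324.88, 147.5 ,  17.5 ,  11.5 , 371.62]))
205 [542.32 237.46 205.  ] [548.26 230.51 205.  ]
208.5 [546.39 233.57 208.5 ] [547.67 229.73 208.5 ]
212 [550.47 229.69 212.  ] [547.07 228.95 212.  ]
[-2.92 -2.31 42.92] [-3.08 -1.89 43.47] [421.9  223.25 391.95]
```

```bash
python3 -c "
from h import *
dw([3,2,-34])"; python3 -m creep '{"travel":[[-0.04,0.02,0.2],[-0.04,0.03,0.3],[-0.04,0,0.2],[-0.02,0,0.14],[0,0,0]],"rotation":[[0,0,0],[0,0,0],[0,0,0],[0,0,0],[0,0,0]]}' 
python3 -c "
from h import *
dw([0,0,-20])
t=grab('top');s=grab('scene')
f=lambda im,x,y,w,h,k:cv2.resize(im[y:y+h,x:x+w],None,fx=k,fy=k,interpolation=cv2.INTER_CUBIC)
g=proj(t,[540,233,170]).astype(int)-[25,25];q=proj(s,[540,233,180]).astype(int)-[25,25];print(g,q)
cv2.imwrite('pics/c7.png',np.hstack([f(t[0],*g,50,50,8),f(s[0],*q,50,50,8)]))"
```

```text
t 11.0 pos [421.899 223.247 391.945] travel [-0.153  0.045  0.84 ] F [-0.064 -0.294 -2.607] grip 44.91606195074169 24.59946830246071
time: 11.62
eef_pos: [424.0, 225.6, 357.2]
eef_rot: [-0.032, 0.998, -0.002, -0.045]
ft_force: [0.4, -0.5, -2.6]
grip_width: 0.292
finger_force: 44.9
t 11.62 pos [424.031 225.608 357.186] travel [-0.045  0.     0.498] F [ 0.432 -0.518 -2.577] grip 44.94062662124634 24.924756010480262
[169 186] [306 134]
```

View pics/c7.png

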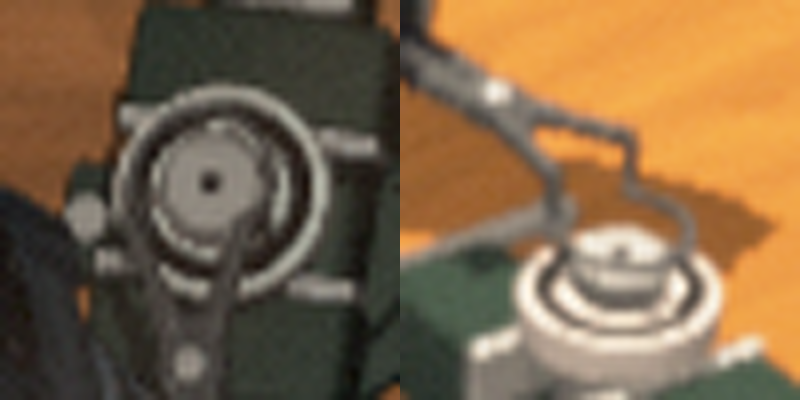

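c7: the ring is now just above the axle end and encircles it. Top: rivet (190,363), axle mark (210,182). Scene: rivet (495,92), mark (622,253), ring's right edge at 693.

```bash
cat > m2.py <<'E'
from h import *
np.set_printoptions(precision=2,suppress=True)
s=grab('scene');t=grab('top')
T=lambda x,y:un(x,y,8,169,186); S=lambda x,y:un(x-400,y,8,306,134)
V=tri(t,T(190,363),s,S(495,92)); A=tri(t,T(210,182),s,S(622,253)); print('riv',V,'axle',A)
C=V+[70.7,5.1,-31.5]; print(C-A)
a=np.linspace(0,6.28,73); 
for c,g in((t,(169,186,0)),(s,(306,134,400))):
    E=np.array([proj(c,C+27*np.array([np.cos(q),np.sin(q),0])) for q in a]); E=(E-g[:2]+.5)*8+[g[2],0]; print('pred bounds',E.min(0),E.max(0))
E
python3 m2.py
```

```text
riv [479.78 227.76 207.5 ] axle [551.02 233.04 165.94]
[-0.54 -0.18 10.07]
pred bounds [130.1  105.66] [278.98 252.77]
pred bounds [552.31 193.99] [691.82 269.95]
```

```bash
python3 -m creep '{"travel":[[-0.02,0.004,0.1],[-0.01,0,0.1],[-0.01,0,0.1],[-0.005,0,0.05],[0,0,0]],"rotation":[[0,0,0],[0,0,0],[0,0,0],[0,0,0],[0,0,0]]}' 
python3 -m creep '{"travel":[[-0.005,0,0.04],[-0.005,0,0.04],[-0.005,0,0.04],[-0.005,0,0.03],[0,0,0]],"rotation":[[0,0,0],[0,0,0],[0,0,0],[0,0,0],[0,0,0]]}' 
python3 -c "
from h import *
dw([0,0,-4])
t=grab('top');s=grab('scene')
f=lambda im,x,y,w,h,k:cv2.resize(im[y:y+h,x:x+w],None,fx=k,fy=k,interpolation=cv2.INTER_CUBIC)
q=(306,140)
cv2.imwrite('pics/c8.png',np.hstack([f(t[0],169,186,50,50,8),f(s[0],*q,50,50,8)]))"
```

```text
time: 12.45
eef_pos: [424.7, 225.8, 343.6]
eef_rot: [-0.032, 0.998, -0.002, -0.045]
ft_force: [-0.5, -0.3, -1.8]
grip_width: 0.294
finger_force: 44.9
time: 13.08
eef_pos: [425.0, 225.9, 337.7]
eef_rot: [-0.032, 0.998, -0.001, -0.045]
ft_force: [-0.3, -0.5, -1.4]
grip_width: 0.293
finger_force: 44.9
t 13.07 pos [424.998 225.87  337.686] travel [-0.009  0.     0.1  ] F [-0.26  -0.489 -1.421] grip 44.92323696613312 25.06080864191873
```

View pics/c8.png

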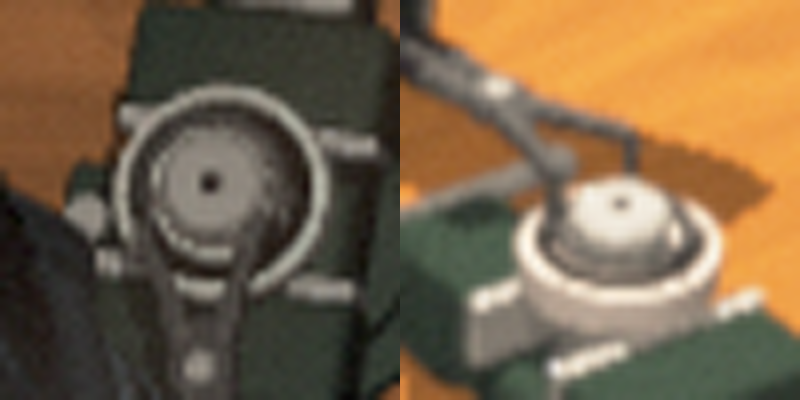

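c8: the ring is around the axle above the bearing, with no added force. Top: rivet (198,368). Scene: rivet (497,87).

```bash
cat > m3.py <<'E'
from h import *
np.set_printoptions(precision=2,suppress=True)
s=grab('scene');t=grab('top')
T=lambda x,y:un(x,y,8,169,186); S=lambda x,y:un(x-400,y,8,306,140)
V=tri(t,T(198,368),s,S(497,87)); A=tri(t,T(210,182),s,S(622,203)); print('riv',V,'axle',A, V+[70.7,5.1,-31.5]-A)
F=[]
for i in range(4): grab('top'); q=state(); F.append(np.r_[q['ft_force'],q['moment'],q['eef_pos']])
print(np.mean(F,0),np.std(F,0))
E
python3 m3.py
python3 -m creep '{"travel":[[-0.002,0,0.025],[-0.002,0,0.025],[0,0,0],[0,0,0],[0,0,0]],"rotation":[[0,0,0],[0,0,0],[0,0,0],[0,0,0],[0,0,0]]}'
cat > ff.py <<'E'
from h import *
np.set_printoptions(precision=2,suppress=True)
F=[]
for i in range(4): grab('top'); q=state(); F.append(np.r_[q['ft_force'],q['moment'],q['eef_pos'],q['finger_force']])
print(np.mean(F,0),np.std(F,0)[:6],q['time'])
E
python3 ff.py
```

```text
riv [480.24 229.21 187.37] axle [550.94 232.94 166.84] [ -0.01   1.37 -10.97]
[  0.06   0.13  -2.56   0.03  -0.01   0.01 425.05 225.9  337.89] [0.39 0.47 0.28 0.03 0.02 0.02 0.01 0.01 0.02]
time: 14.1
eef_pos: [425.0, 225.9, 335.8]
eef_rot: [-0.032, 0.998, -0.001, -0.044]
ft_force: [-0.2, -0.3, -1.8]
grip_width: 0.295
finger_force: 44.9
[ -0.21   0.16  -1.99   0.02  -0.01   0.01 425.02 225.9  335.85  44.92] [0.82 0.35 0.32 0.02 0.01 0.03] 14.3
```

```bash
python3 -m creep '{"travel":[[-0.002,0,0.025],[0,0,0],[0,0,0],[0,0,0],[0,0,0]],"rotation":[[0,0,0],[0,0,0],[0,0,0],[0,0,0],[0,0,0]]}' >/dev/null; python3 ff.py
python3 -m creep '{"travel":[[-0.002,0,0.025],[0,0,0],[0,0,0],[0,0,0],[0,0,0]],"rotation":[[0,0,0],[0,0,0],[0,0,0],[0,0,0],[0,0,0]]}' >/dev/null; python3 ff.py
```

```text
[  0.08   0.4   -2.23  -0.    -0.01  -0.02 425.01 225.89 334.83  44.92] [0.39 0.11 0.35 0.01 0.02 0.04] 15.125
[  0.     0.14  -2.72   0.02  -0.01  -0.01 425.   225.9  333.82  44.92] [0.52 0.32 0.48 0.02 0.04 0.02] 15.95
```

```bash
python3 -m creep '{"travel":[[-0.001,0,0.015],[0,0,0],[0,0,0],[0,0,0],[0,0,0]],"rotation":[[0,0,0],[0,0,0],[0,0,0],[0,0,0],[0,0,0]]}' >/dev/null; python3 ff.py
python3 -c "
from h import *
t=grab('top');s=grab('scene')
f=lambda im,x,y,w,h,k:cv2.resize(im[y:y+h,x:x+w],None,fx=k,fy=k,interpolation=cv2.INTER_CUBIC)
cv2.imwrite('pics/c9.png',np.hstack([f(t[0],169,186,50,50,8),f(s[0],320,150,34,50,11.8)[:400,:400]]))"
```

```text
[  0.19   0.33  -2.52   0.01  -0.01  -0.03 424.98 225.88 333.2   44.92] [0.34 0.88 0.46 0.04 0.03 0.02] 16.775
```

View pics/c9.png

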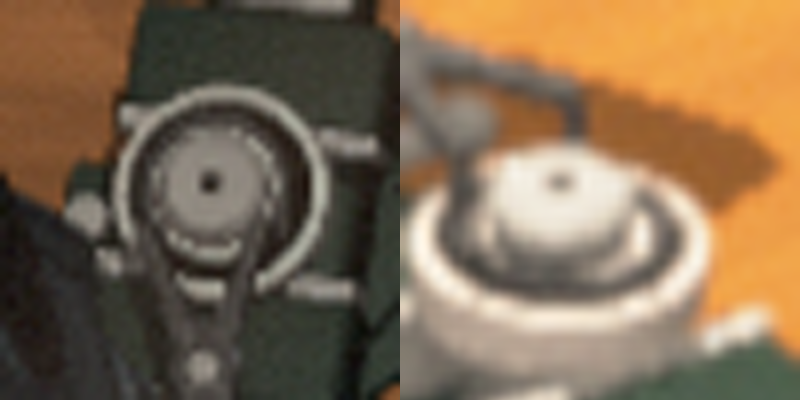

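c9: in the top crop a thin bright race shows evenly around the axle inside the ring, so it is well centred about (210,182). There is still no contact, so I'll feel for the bearing with half-millimetre steps.

```bash
python3 -m creep '{"travel":[[-0.001,0,0.0125],[0,0,0],[0,0,0],[0,0,0],[0,0,0]],"rotation":[[0,0,0],[0,0,0],[0,0,0],[0,0,0],[0,0,0]]}' >/dev/null; python3 ff.py
python3 -m creep '{"travel":[[-0.001,0,0.0125],[0,0,0],[0,0,0],[0,0,0],[0,0,0]],"rotation":[[0,0,0],[0,0,0],[0,0,0],[0,0,0],[0,0,0]]}' >/dev/null; python3 ff.py
```

```text
[  0.12  -0.19  -2.55   0.02  -0.05   0.01 424.97 225.88 332.71  44.95] [0.3  0.26 0.48 0.03 0.01 0.02] 17.7
[ -0.01  -0.19  -2.43   0.01  -0.03   0.   424.97 225.88 332.21  44.97] [0.33 0.17 0.28 0.03 0.04 0.01] 18.525
```

```bash
python3 -m creep '{"travel":[[-0.001,0,0.0125],[0,0,0],[0,0,0],[0,0,0],[0,0,0]],"rotation":[[0,0,0],[0,0,0],[0,0,0],[0,0,0],[0,0,0]]}' >/dev/null; python3 ff.py
```

```text
[ -0.19  -0.26  -2.17   0.    -0.05   0.03 424.97 225.88 331.71  44.97] [0.82 0.59 0.52 0.02 0.03 0.02] 19.35
```

```bash
sed -i 's/range(4)/range(10)/' ff.py; python3 ff.py; python3 -m creep '{"travel":[[0.002,0,-0.025],[0.002,0,-0.025],[0.001,0,-0.0125],[0,0,0],[0,0,0]],"rotation":[[0,0,0],[0,0,0],[0,0,0],[0,0,0],[0,0,0]]}' >/dev/null; python3 ff.py
```

```text
[ -0.16   0.71  -1.85  -0.    -0.06  -0.   424.97 225.89 331.71  44.98] [0.35 0.37 0.3  0.02 0.03 0.04] 19.85
[ -0.02   0.21  -2.33  -0.01  -0.02   0.01 424.98 225.88 334.18  44.87] [0.42 0.37 0.5  0.03 0.03 0.01] 20.975
```

```bash
python3 -c "
from plant import finish_job
print(finish_job())"
```

```text
the job is handed in; nothing more can be done
None
```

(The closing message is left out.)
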